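Clamp the test probe in the probe stand

ROBOT

A 6-joint arm with a two-finger parallel gripper is mounted at the origin on the work surface. World frame = base frame: x ahead of the robot, y to its left, z up, the work surface at z = 0. Lengths are in mm, angles in rad, forces in N, time in s.
With the tool pointing down it reaches from about 300 to 775 mm from the base axis. Payload 14.6 kg.
Tool frame: the origin (TCP) lies on the centre line of the jaws, within the pads' length; the fingertips stand 19 mm ahead of it and the grasp point (between the pads) is the TCP (bot.tip_reach is the distance from the TCP to the fingertips, in mm); y points along the fingers, x is the direction in which the jaws open and shut, and the axes are right-handed (so a half turn about y gives the same grasp; the last joint's range is limited). The gripper opens to 85 mm and grips with 20 to 120 N. Pads are 22 mm wide; open, the fingers measure 114 mm over their backs; the gripper's body (76 mm by 85 mm) begins 54 mm behind the grasp point. The pads swing forward as they close: fully open they stand 13 mm farther back than shut.
Start: joints at [1.109, 0.3, 1.521, -0, 1.321, -0.067], TCP at [211.54, 507.682, 250.281] pointing down, gripper open.
Joint ranges: [-3.03, 3.03], [-0.79, 2.21], [0.23, 2.52], [-1.04, 4.18], [0, 3.07], [-2.55, 2.55]. Speed limits (rad/s): [2.22, 2.22, 2.57, 3.14, 3.14, 3.14].

INTERFACE

Orientations are given as a unit quaternion [w, x, y, z].
In Python, from rig import bot gives the robot as it stands. Calls block until the motion is done:
- bot.move_to(position, orientation): joint-space move of the TCP to a pose.
- bot.servo_line(position, attitude=None, speed=150, until_force=None): straight line of the TCP; attitude=None keeps the orientation; speed is the mean speed in mm/s. With until_force (N) it stops when the force on the tool has changed by that much, and returns True; else False.
- bot.move_joints(angles): joint-space move.
- bot.move_gripper(opening, grip_force=None): finger opening in mm; grip_force is the grip in N (None keeps the last); returns when the fingers have stopped.
- bot.dwell(seconds).
- bot.ik(position, orientation): joint angles nearest the present ones, or None.
- bot.read_state(): the state.
- bot.read_camera(name): name is "side" or "top"; returns a dict with "image" (480x640x3 uint8, blue, green, red), "depth" (480x640 float32, mm along the optical axis (not along the pixel's ray), 0 where there is no reading), "fovy" (degrees; the focal length in pixels is half the picture's height over the tangent of half this angle, whatever the lens; pixels are square), "cx", "cy" (the principal point, pixels), "eye" and "attitude" of the camera in the world. Camera axes: x right, y down, z forward; pixel columns grow to the right and rows downward; lengths in mm; the calibration is good to about 2 mm. A picture is of the moment at which its call begins.
A pose or a line that the arm cannot do raises bot.MotionError and nothing moves.
- bot.finish_job(): hands the job in, once; it reports no verdict.
The state is a dict: "clock": time; "joint_positions": joint angles; "qvel": joint speeds; "effort": joint torques, N m; "ee_pos": TCP position; "tool_rot": TCP orientation; "ft_force": force on the tool from outside, world axes, zero at the start; "moment": the same for the moment, N m; "grip_width": finger opening in mm.
Only numpy, scipy, OpenCV 4.12 (cv2) and the standard library are available. Lean on these libraries where they do the work, as an engineer would, in place of code of your own. Each camera call takes 0.05 s, during which the arm holds its last target.

TASK

Mount the test probe in the probe stand: take it off its rest, push its steel shank through the sloping eye of the clamp until the finger guard is right up against the clamp block, then screw the knurled knob down clockwise until it stops tight on the shank and let go. Leave the multimeter, the mug and the screwdriver where they are.

Things in the scene. Friction and masses are not known exactly. Their poses are not given: they have to be found in the camera images.
- probe: Grey test probe, a stiff rod, about 90 g. Origin on the axis in the guard's front face; x runs towards the tip. Steel shank 8 mm thick, x = 0 to 62 mm (last 14 mm a cone); guard disc 24 mm across, -5 to 0; handle 14 mm thick, -105 to -5; balance near -20. Starts level in the rest, axis 50 mm above the bench, tip roughly towards the robot; grip the handle at x = -25 to -70 mm.
- probe_tip (a point): The point of the test probe, on its axis, 62 mm in front of the guard's front face.
- rest: Aluminium rest, fixed: foot 156 x 56 x 6 mm and two uprights 6 mm thick, up to 28 mm wide, 54 mm high, at x = -55 (under the shank) and +65 mm (under the rear of the handle), with notches open upwards: lift the probe straight up. Origin under the foot's middle, x along the foot towards the handle's end, z up.
- clamp: Fixed aluminium clamp block, 28 mm cube, on the probe stand. Origin at its centre, 85 mm above the bench. The eye is a 10.5 mm round hole right through along x; x is the way the probe goes in, 30 degrees downhill and roughly towards the robot, entering at x = -14 mm. z is the screw's axis, up and 30 degrees off vertical. Guard home: probe origin at x = -14 mm, 1 mm below the eye's axis.
- knob_centre (a point): Middle of the clamp screw's knurled steel knob, 30 mm across and 20 mm high, on the screw's axis (the block's z); z points up that axis, x and y turn with the knob. 34 mm from the block's centre when tight, up to 4 mm more when loose; the block's top face is 14 mm from that centre, nothing stands beside the knob.
- clamp_screw (a joint): Turn of the clamp screw, rad, growing clockwise looking down on the knob; it goes down 5 mm a turn. 0 is fully backed off; it starts loose, between 0.5 and 1.7, and stops hard at 5.2, where its pad presses on a shank in the eye. It turns with about 0.07 N m and stays where it is left.
- clamp_pad: Steel spindle of the clamp screw, 6.4 mm thick, which moves along the screw's axis with the knob; its lower end face, the pad, presses on the shank from above when tight. Origin in that face, z up the screw's axis.
- stand: Probe stand, fixed: dark steel base 190 x 110 x 14 mm, column, fork and clamp block, and a green circuit board 98 x 82 mm on pillars, its face 54 mm above the bench, on the side the probe points to (-x); a probe fully in hangs about 6 mm clear of it. Origin on the bench under the column, z up.
- multimeter: Dark grey handheld multimeter, 170 x 82 x 44 mm, lying on the bench; to be left alone. Origin under its centre.
- cup: White mug, 76 mm across and 85 mm high, standing on the bench; to be left alone. Origin under its centre.
- screwdriver: Screwdriver with black handle, 170 mm long, lying on the bench; to be left alone. Origin under its middle.
Not all that is in view belongs to the job. Of the things like the probe, leave any that is turquoise; of the rest the larger one is meant. There is more than one size of the stand; the job needs the larger.

How it is judged:
By the outcome, as a careful person would: the job done as asked, in the order asked, and still so for the second after the job is handed in, with the robot touching nothing.
It also fails if it takes over 61 s, if anything falls off the work surface, if the arm or the gripper's body presses on something with over 40 N, if the wrist force passes 120 N, or if a joint passes its speed limit or range.

## Working session

There is one attempt and no reset: what is moved stays moved. The work goes in short steps, each a Python script; the robot and the scene stay as the last script left them, time stands still between calls to the robot, and variables do not carry over. Pictures are saved under pics/ and viewed, and the job is handed in when it is done.

```bash
ls -la; mkdir -p pics; python3 - <<'E'
from rig import bot
import cv2,numpy as np
s=bot.read_state();print({k:np.round(v,3) if not isinstance(v,dict) else v for k,v in s.items()}, bot.tip_reach)
for n in("top","side"):
    c=bot.read_camera(n)
    cv2.imwrite(f"pics/{n}0.png",c["image"]);np.savez(f"pics/{n}0.npz",**c)
    print(n,c["fovy"],c["cx"],c["cy"],c["eye"],c["attitude"],c["image"].shape)
E
```

```text
total 12
drwxr-xr-x  3 agent agent 4096 Dec  7 00:37 .
drwxr-xr-x 23 root  root  4096 Dec  7 00:37 ..
drwxr-xr-x  2 agent agent 4096 Dec  7 00:37 pics
{'clock': np.float64(0.0), 'joint_positions': array([ 1.109,  0.3  ,  1.522,  0.   ,  1.321, -0.067]), 'qvel': array([-0.002,  0.001,  0.   , -0.002, -0.001,  0.002]), 'effort': array([ 1.0000e-03, -5.4351e+01, -3.6179e+01, -0.0000e+00,  4.0000e-03,
       -0.0000e+00]), 'ee_pos': array([211.432, 507.492, 249.698]), 'tool_rot': array([-0.588,  0.589,  0.392, -0.393]), 'ft_force': array([ 0.668, -0.413,  0.116]), 'moment': array([-0.006, -0.005,  0.064]), 'grip_width': np.float64(85.377)} 19.0
top 54.46844410552636 317.04837809156805 241.92760133675867 [ 401.52365589   70.58186551 1244.11085083] [-0.03476726  0.7142441  -0.69851717  0.02683965] (480, 640, 3)
side 55.761582953940184 325.3150806729168 240.69533187015196 [ 260.00492412 -650.5174149   797.8015317 ] [-0.40483528  0.8972844  -0.16063942  0.07200049] (480, 640, 3)
```

View pics/top0.png

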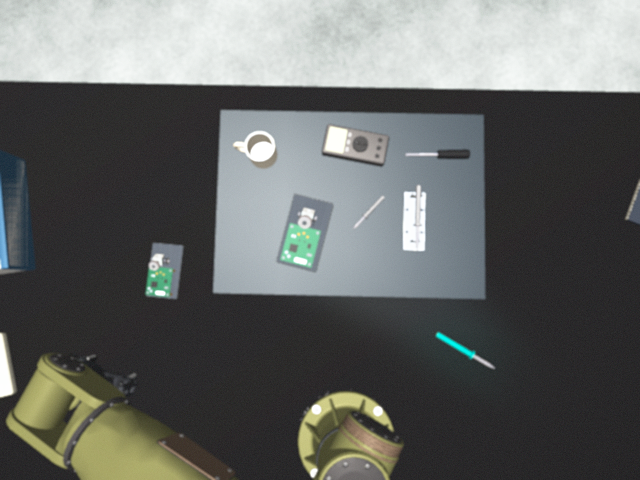

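View pics/side0.png

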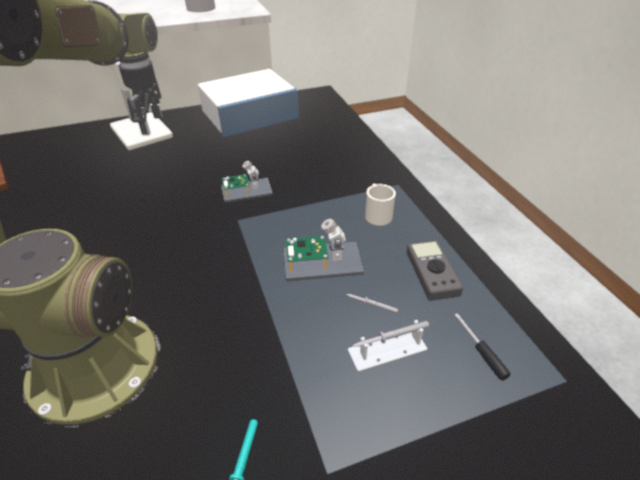

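The top view shows the probe in its white rest at about (416,218), the large stand at (305,233), a small stand at (163,272), a small grey probe at (369,212) and a turquoise one at (465,350). The side view agrees: probe (395,333), clamp (333,232). Next I'll zoom in.

```bash
python3 - <<'E'
import cv2,numpy as np
t=cv2.imread("pics/top0.png");s=cv2.imread("pics/side0.png")
def crop(im,x,y,w,h,f):return cv2.resize(im[y:y+h,x:x+w],None,fx=f,fy=f,interpolation=cv2.INTER_CUBIC)
cv2.imwrite("pics/t1.png",np.hstack([crop(t,270,180,70,100,6),crop(t,380,170,60,100,6)]))
cv2.imwrite("pics/s1.png",np.hstack([crop(s,275,205,95,85,4),crop(s,340,300,100,85,4)]))
E
```

```text
(no output)
```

View pics/t1.png

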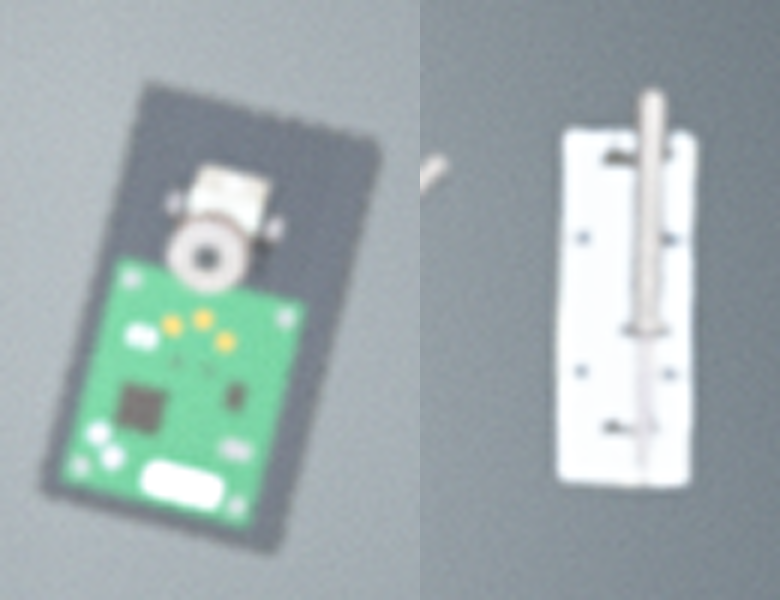

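View pics/s1.png

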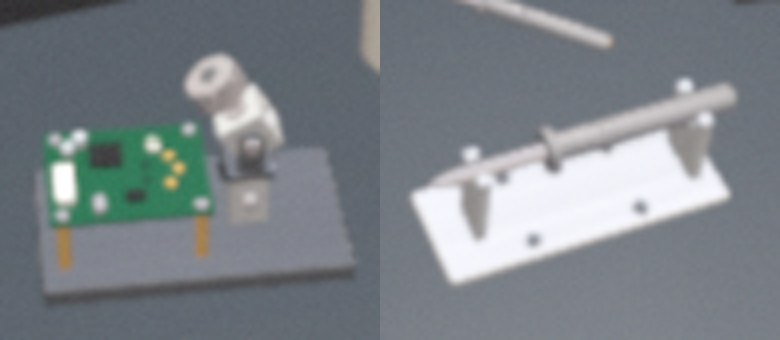

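```bash
cat > h.py <<'E'
import numpy as np,cv2
from scipy.spatial.transform import Rotation as R
def q2R(q): return R.from_quat([q[1],q[2],q[3],q[0]]).as_matrix()
def R2q(M):
    q=R.from_matrix(M).as_quat(); return [q[3],q[0],q[1],q[2]]
class Cam:
    def __init__(s,c):
        s.im=c["image"];s.d=c["depth"];s.f=240/np.tan(np.radians(float(c["fovy"]))/2)
        s.cx=float(c["cx"]);s.cy=float(c["cy"]);s.e=np.array(c["eye"],float);s.R=q2R(np.array(c["attitude"],float))
    def ray(s,uv):
        uv=np.atleast_2d(np.asarray(uv,float));d=np.c_[(uv[:,0]-s.cx)/s.f,(uv[:,1]-s.cy)/s.f,np.ones(len(uv))]
        return d@s.R.T
    def plane(s,uv,z):
        d=s.ray(uv);return s.e+d*((z-s.e[2])/d[:,2])[:,None]
    def proj(s,P):
        p=(np.atleast_2d(P)-s.e)@s.R;return np.c_[p[:,0]/p[:,2]*s.f+s.cx,p[:,1]/p[:,2]*s.f+s.cy]
    def cloud(s,u0,v0,u1,v1):
        v,u=np.mgrid[v0:v1,u0:u1];uv=np.c_[u.ravel(),v.ravel()];z=s.d[v0:v1,u0:u1].ravel()
        return uv,s.e+s.ray(uv)*z[:,None],z
def load(n):
    return Cam(np.load(f"pics/{n}.npz"))
E
python3 - <<'E'
from h import *
for n in("top0","side0"):
    c=load(n);print(n,(c.d==0).mean())
    pts={'top0':[(230,130),(350,180),(470,180),(250,280),(470,285),(440,130),(600,300),(60,130),(540,120),(240,390)],'side0':[(300,330),(390,400),(480,400),(280,230),(400,260),(330,440),(100,250),(300,160),(180,170),(560,440)]}[n]
    for u,v in pts:
        uv,P,z=c.cloud(u-3,v-3,u+4,v+4);P=P[z>0]
        print(u,v,np.round(np.median(P,0),1),np.round(P[:,2].std(),1))
# straightness of far bench edge in top
t=load("top0");g=cv2.cvtColor(t.im,cv2.COLOR_BGR2GRAY).astype(float)
us=np.arange(10,630,20);vs=[]
for u in us:
    col=g[60:110,u-2:u+3].mean(1);d=-np.diff(col);k=d.argmax();w=d[k-2:k+3];vs.append(60.5+(w*np.arange(k-2,k+3)).sum()/w.sum())
vs=np.array(vs);p=np.polyfit(us,vs,1);print(np.round(vs-np.polyval(p,us),2))
E
```

```text
top0 0.003987630208333333
230 130 [8.127e+02 3.313e+02 3.000e-01] 2.4
350 180 [6.806e+02 5.000e-01 1.500e+00] 2.2
470 180 [ 6.862e+02 -3.223e+02  3.000e-01] 2.8
250 280 [404.4 261.7   0.8] 2.1
470 285 [ 404.4 -321.9    0.7] 2.1
440 130 [ 8.238e+02 -2.430e+02  6.000e-01] 2.4
600 300 [ 3.729e+02 -6.631e+02 -6.000e-01] 2.4
60 130 [ 8.032e+02  8.006e+02 -2.000e-01] 2.7
540 120 [ 8.573e+02 -5.148e+02 -6.000e-01] 2.5
240 390 [118.3 278.   -0.6] 2.3
side0 0.004104817708333333
300 330 [418.6 -62.4   3.8] 1.3
390 400 [ 527.8 -276.     3.4] 1.0
480 400 [ 687.6 -335.4    3.6] 1.0
280 230 [470.7 275.9   4.1] 1.6
400 260 [722.2  58.8   4. ] 1.3
330 440 [ 394.9 -307.8    3.1] 1.1
100 250 [ 11.8 363.4   3. ] 1.6
300 160 [632.6 600.1   3.5] 2.1
180 170 [252.5 676.7   3.9] 1.9
560 440 [ 775.9 -448.9    2.2] 1.2
[-0.2   0.02  0.04 -0.11  0.17 -0.01  0.02  0.16 -0.06  0.12  0.16 -0.05
  0.06  0.07 -0.1  -0.07 -0.04 -0.01 -0.12 -0.01 -0.14 -0.09  0.09 -0.14
  0.06  0.08 -0.13  0.14 -0.03  0.01  0.11]
```

No lens distortion; the top camera's plane is good to about 1 mm and the side camera reads about 3.5 mm high. Next I'll measure the rest, probe and stand.

```bash
cat > m.py <<'E'
from h import *
t=load("top0");s=load("side0")
def rect(c,mask,z,roi):
    u0,v0,u1,v1=roi;m=np.zeros_like(mask);m[v0:v1,u0:u1]=mask[v0:v1,u0:u1]
    cs,_=cv2.findContours(m,cv2.RETR_EXTERNAL,cv2.CHAIN_APPROX_NONE);k=max(cs,key=cv2.contourArea)
    P=c.plane(k[:,0].astype(float),z)[:,:2]
    r=cv2.minAreaRect(P.astype(np.float32));
    # robust: filled-pixel centroid & edge line fits
    ctr,wh,a=r;a=np.radians(a);ax=np.array([np.cos(a),np.sin(a)]);ay=np.array([-ax[1],ax[0]])
    q=np.c_[(P-ctr)@ax,(P-ctr)@ay];h=np.array(wh)/2;out={}
    res=[]
    for i in(0,1):
        for sg in(-1,1):
            sel=(abs(q[:,i]*sg-h[i])<5)&(abs(q[:,1-i])<h[1-i]-10)
            p=np.polyfit(q[sel,1-i],q[sel,i],1);res.append((i,sg,p[0],p[1]))
    off=np.array([(res[0][3]+res[1][3])/2,(res[2][3]+res[3][3])/2])
    size=[res[1][3]-res[0][3],res[3][3]-res[2][3]]
    th=[np.arctan(-r_[2]) if r_[0]==0 else np.arctan(r_[2]) for r_ in res]
    ctr=np.array(ctr)+off[0]*ax+off[1]*ay
    return ctr,size,np.degrees(a)+np.degrees(th),k
if __name__=="__main__":
    hsv=cv2.cvtColor(t.im,cv2.COLOR_BGR2HSV)
    green=((hsv[...,0]>55)&(hsv[...,0]<85)&(hsv[...,1]>80)).astype(np.uint8)
    green=cv2.morphologyEx(green,cv2.MORPH_CLOSE,np.ones((9,9)))
    print("board",rect(t,green,54,(275,190,340,280))[:3])
    g=cv2.cvtColor(t.im,cv2.COLOR_BGR2GRAY)
    print("gray base/mat/white",g[255,330],g[205,325],g[200,345],g[260,275],g[245,410])
    white=(g>185).astype(np.uint8)
    print("foot",rect(t,white,6,(395,180,435,260))[:3])
    b=t.im.astype(int);print(t.im[200,315],t.im[205,325],t.im[205,345],t.im[262,322])
    base=(g<112).astype(np.uint8)|green
    base=cv2.morphologyEx(base,cv2.MORPH_CLOSE,np.ones((15,15)))
    print("base",rect(t,base,14,(265,180,345,285))[:3])
    cv2.imwrite("pics/mask.png",cv2.resize(np.hstack([base[180:285,265:345],white[180:285,390:445]])*255,None,fx=5,fy=5))
E
python3 m.py
```

```text
board (array([496.15654365, 128.26214009]), [np.float64(79.09326695199795), np.float64(94.41222036640787)], array([76.25587269, 77.18704219, 78.00842824, 76.51621325]))
gray base/mat/white 173 125 170 174 253
foot (array([ 580.55276735, -171.5974965 ]), [np.float64(173.8211981526364), np.float64(56.57547976720824)], array([ 1.26010216,  1.16435498, -0.7764021 , -0.85170982]))
[135 127 118] [137 127 118] [179 175 166] [182 177 167]
base (array([516.5902814 , 126.08108022]), [np.float64(81.39727092370723), np.float64(133.06156360328282)], array([76.8169624 , 76.43376555, 40.69998725, 76.51621324]))
```

View pics/mask.png

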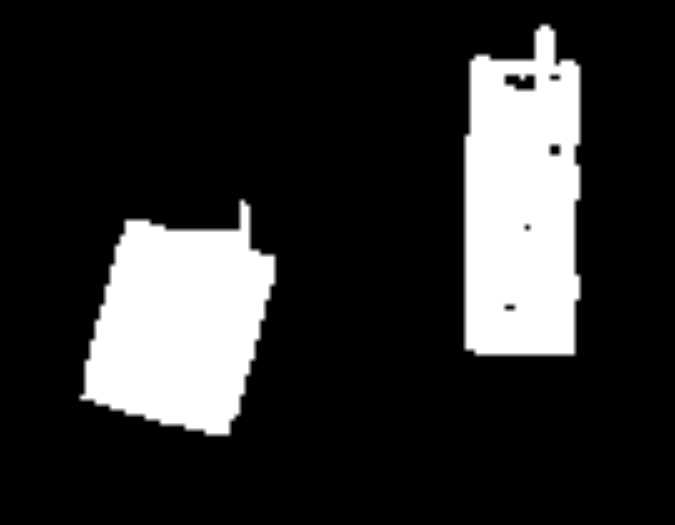

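```bash
cat > edges.py <<'E'
from h import *
from scipy.ndimage import map_coordinates
def edge(c,img,A,B,z,half=9,n=60,rng=(.06,.94)):
    """sub-pixel edge points near world segment A-B on plane z; returns points (xy)"""
    A=np.array(A,float);B=np.array(B,float);d=(B-A)/np.linalg.norm(B-A);nrm=np.array([-d[1],d[0]])
    o=np.arange(-half,half+.01,.5);out=[]
    for tt in np.linspace(*rng,n):
        p=A+tt*(B-A);W=p+o[:,None]*nrm
        uv=c.proj(np.c_[W,np.full(len(W),z)])
        pr=map_coordinates(img,[uv[:,1],uv[:,0]],order=1)
        g=abs(np.gradient(np.convolve(np.pad(pr,3,mode='edge'),np.ones(7)/7,'valid')))
        k=g.argmax()
        if g[k]<.8 or k<3 or k>len(o)-4: continue
        w=g[max(0,k-6):k+7]; oo=o[max(0,k-6):k+7]
        out.append(p+nrm*(w*oo).sum()/w.sum())
    return np.array(out)
def line(P):
    vx,vy,x,y=cv2.fitLine(P.astype(np.float32),cv2.DIST_HUBER,0,.01,.01).ravel();return np.array([x,y]),np.array([vx,vy])
def isect(a,b):
    M=np.c_[a[1],-b[1]];s=np.linalg.solve(M,b[0]-a[0]);return a[0]+s[0]*a[1]
def fitrect(c,img,C,L,W,yaw,z,half=9,rngs=None):
    a=np.radians(yaw)
    for it in range(2):
        x=np.array([np.cos(a),np.sin(a)]);y=np.array([-x[1],x[0]]);C=np.array(C,float)
        cs=[C+sx*L/2*x+sy*W/2*y for sx,sy in((1,1),(-1,1),(-1,-1),(1,-1))]
        ls=[];ns=[]
        for i in range(4):
            P=edge(c,img,cs[i],cs[(i+1)%4],z,half,rng=(rngs[i] if rngs else(.06,.94)));ns.append(len(P));ls.append(line(P))
        q=[isect(ls[i-1],ls[i]) for i in range(4)];q=np.array(q)
        C=q.mean(0);e=(q[0]-q[1]+q[3]-q[2]);a=np.arctan2(e[1],e[0])
    yaws=[np.degrees(np.arctan2(l[1][1],l[1][0])) for l in ls]
    return C,np.degrees(a),[np.linalg.norm(q[i]-q[(i+1)%4]) for i in range(4)],np.round(yaws,2),ns,q
E
python3 - <<'E'
from edges import *
for nm in("top0","side0"):
    t=load(nm);g=cv2.cvtColor(t.im,cv2.COLOR_BGR2GRAY).astype(float)
    ga=t.im[...,1].astype(float)-t.im[...,2]   # green - red
    dz=0
    for lab,img,C,L,W,yaw,z in(("base",g,(520,125),190,110,76.5,14),("board",ga,(496,128),98,82,76.5,54),("foot",g,(572,-171),156,56,0.3,6)):
        try:
            r=fitrect(t,img,C,L,W,yaw,z,half=9);print(nm,lab,np.round(r[0],2),round(r[1],2),np.round(r[2],1),r[3],r[4])
        except Exception as e: print(nm,lab,e)
E
```

```text
top0 base OpenCV(4.12.0) /io/opencv/modules/imgproc/src/linefit.cpp:618: error: (-215:Assertion failed) npoints2 >= 0 || npoints3 >= 0 in function 'fitLine'

top0 board [497.77 127.78] 76.94 [84.8 92.7 84.8 91.5] [ 76.52 -13.14  77.35 -13.15] [60, 60, 60, 60]
top0 foot [ 572.06 -171.39] -0.92 [158.   59.7 159.6  58.7] [-1.1  88.32 -0.74 89.82] [60, 60, 60, 50]
side0 base OpenCV(4.12.0) /io/opencv/modules/imgproc/src/linefit.cpp:618: error: (-215:Assertion failed) npoints2 >= 0 || npoints3 >= 0 in function 'fitLine'

side0 board [494.01 131.43] 82.12 [86.8 75.4 84.8 86.2] [ 85.67 -10.12  78.48 -11.18] [60, 60, 59, 52]
side0 foot [ 574.62 -171.41] -5.04 [165.2  67.9 155.4  45.8] [-8.89 89.04 -0.96 78.67] [59, 60, 60, 59]
```

```bash
python3 - <<'E'
from edges import *
t=load("top0")
print(t.plane([(294.7,194.2),(333.3,203.3),(316.7,271.7),(277,262)],14).mean(0))
for nm in("top0","side0"):
    t=load(nm);g=cv2.cvtColor(t.im,cv2.COLOR_BGR2GRAY).astype(float)
    ga=t.im[...,1].astype(float)-t.im[...,2]
    for lab,img,C,L,W,yaw,z,h in(("base",g,(540,116),190,110,-13.2,14,8),("board",ga,(496,128),98,82,-13.2,54,8),("foot",g,(572,-171),156,56,-1,6,7)):
        try:
            r=fitrect(t,img,C,L,W,yaw,z,half=h);print(nm,lab,np.round(r[0],2),round(r[1],2),np.round(r[2],1),r[3],r[4])
        except Exception as e: print(nm,lab,str(e)[-60:])
E
```

```text
[533.06350389 116.93844983  14.        ]
top0 base [538.4  117.86] -13.41 [181.6 110.6 179.8 110.8] [-13.37  77.8  -13.45  76.84] [60, 60, 60, 60]
top0 board [497.63 128.05] -13.02 [99.5 83.2 92.9 83.6] [-12.82  82.04 -13.23  77.5 ] [60, 60, 60, 60]
top0 foot [ 572.11 -171.38] -0.93 [158.   59.6 159.7  58.7] [ -1.1   88.41  -0.76 -89.97] [60, 60, 60, 49]
side0 base [535.98 120.96] -12.75 [189.5 108.5 187.9 111.8] [-12.26  77.14 -13.24  76.35] [46, 56, 60, 60]
side0 board [498.61 131.79] -13.37 [99.  83.2 96.3 82.9] [-13.45  77.39 -13.28  75.53] [53, 60, 60, 60]
side0 foot [ 574.42 -172.32] -4.44 [163.8  64.4 155.8  45.6] [-7.74 89.14 -0.98 80.52] [60, 60, 60, 54]
```

```bash
python3 - <<'E'
from edges import *
for nm in("top0","side0"):
    t=load(nm);g=cv2.cvtColor(t.im,cv2.COLOR_BGR2GRAY).astype(float)
    r=fitrect(t,g,(533,117),190,110,-13.2,14,half=8);print(nm,"base",np.round(r[0],2),round(r[1],2),np.round(r[2],1),r[3],r[4])
    u,v,w=(304,223,7) if nm=="top0" else(328,225,8)
    print(g[v-8:v+9,u-9:u+10].astype(int))
def crop(im,x,y,w,h,f):return cv2.resize(im[y:y+h,x:x+w],None,fx=f,fy=f,interpolation=cv2.INTER_CUBIC)
cv2.imwrite("pics/z2.png",np.hstack([crop(load("top0").im,290,200,32,45,12),crop(load("side0").im,312,215,32,45,12)]))
E
```

```text
top0 base [533.38 119.09] -13.39 [190.  110.5 190.1 110.7] [-13.36  76.77 -13.41  76.82] [60, 60, 60, 60]
[[128 130 136 162 162 161 191 218 219 203 205 206 220 234 249 254 254 248
  200]
 [126 126 126 130 140 155 184 200 200 199 188 191 192 204 228 248 254 241
  187]
 [130 126 125 128 144 173 204 221 223 224 217 210 201 196 205 229 242 232
  179]
 [128 128 127 139 170 205 228 232 234 232 231 228 221 209 194 201 215 196
  163]
 [126 127 136 162 199 227 232 233 231 231 231 230 229 224 208 189 178 155
  136]
 [125 128 144 181 218 232 231 224 215 207 215 223 230 230 221 194 159 123
  105]
 [125 131 154 199 233 233 227 204 175 166 178 205 228 234 227 197 155 115
  101]
 [127 131 161 213 236 235 220 183 148 131 147 184 222 230 228 202 157 123
  107]
 [138 138 161 210 233 232 220 182 145 130 142 183 218 229 229 200 155 122
  114]
 [162 155 165 199 224 229 223 197 171 156 170 199 224 230 227 196 145 115
  111]
 [181 177 174 190 214 226 229 224 216 204 210 224 229 231 220 181 135 118
  115]
 [185 185 184 188 201 217 228 229 230 231 229 233 230 225 195 160 128 122
  120]
 [186 186 187 188 193 
[... 1168 characters left out ...]
 174 177 197 204 199 181 166 163 157 152 142
  134]
 [100 113 160 198 207 206 202 198 198 199 193 178 160 152 153 154 156 167
  184]
 [ 99 110 148 187 202 204 202 201 197 188 169 152 145 147 152 157 168 198
  219]
 [100 106 125 159 180 184 181 180 176 168 150 136 141 146 152 158 184 217
  234]
 [100 103 111 126 142 149 149 145 147 151 142 138 140 145 153 168 195 226
  237]
 [100  99 101 105 108 117 128 129 132 142 139 138 142 148 156 170 197 224
  237]
 [100 100  97 100 102 105 115 125 131 139 137 139 146 154 162 177 198 216
  235]
 [ 98  99  99  98  99 102 103 119 131 137 146 154 167 174 182 187 198 218
  237]
 [100  99 100  98  98  99 103 108 120 148 181 195 198 194 195 194 208 228
  237]]
```

View pics/z2.png

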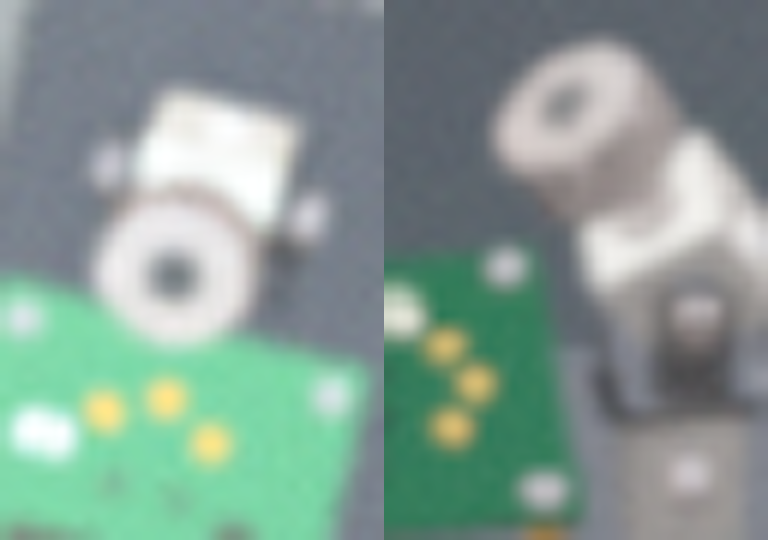

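```bash
python3 - <<'E'
from edges import *
t=load("top0")
u=lambda x,y:(380+(x-420)/6-.4,170+y/6-.4)
P=t.plane([u(652,88),u(645,330),u(642,478)],50);print(np.round(P,1))
g=cv2.cvtColor(t.im,cv2.COLOR_BGR2GRAY).astype(float)
# handle end above foot: profile in rows; columns 410..428
print(g[183:192,412:426].astype(int))
print(t.im[190:236:4,412:426,0].astype(int));print((t.im[220:256,408:430].astype(int)).sum(2)//3)
E
```

```text
[[ 661.5 -173.8   50. ]
 [ 556.1 -171.2   50. ]
 [ 492.4 -170.2   50. ]]
[[135 136 136 134 137 134 135 136 131 132 131 134 129 132]
 [140 136 139 135 138 147 154 153 139 135 133 133 134 130]
 [137 135 135 138 147 175 200 191 164 137 134 131 133 129]
 [139 136 135 135 163 201 232 231 187 144 130 134 133 132]
 [137 136 136 136 168 213 238 236 198 149 131 131 130 132]
 [137 136 134 140 166 218 239 237 196 149 134 132 132 133]
 [134 136 133 136 165 216 238 236 195 149 130 131 132 132]
 [138 139 137 139 168 217 238 234 193 144 132 132 131 133]
 [175 179 177 165 171 218 237 231 193 155 158 165 152 138]]
[[146 149 146 143 169 216 237 233 192 151 144 141 140 143]
 [221 233 245 233 200 220 235 225 188 202 241 255 255 232]
 [251 251 246 225 202 220 232 229 237 252 255 255 255 226]
 [254 255 253 229 205 221 228 225 237 253 255 255 254 215]
 [254 255 253 232 212 221 226 221 232 253 255 255 253 206]
 [254 255 252 227 213 227 228 211 188 189 216 240 239 188]
 [254 255 249 219 211 226 225 218 238 254 255 255 255 207]
 [254 255 247 217 209 225 224 219 238 254 255 255 254 206]
 [255 255 248 220 212 2
[... 2862 characters left out ...]
1 254 254 254 254 254 228 165
  139 137 140 137]
 [248 249 249 249 250 253 254 252 248 245 251 255 255 255 255 250 223 162
  137 137 136 138]
 [202 209 213 214 218 225 232 232 225 219 231 240 241 241 237 226 188 153
  138 138 134 139]
 [152 158 156 158 160 165 171 169 166 162 169 175 178 170 168 160 151 139
  138 135 137 140]
 [144 145 144 140 141 140 142 142 140 140 138 138 138 137 136 138 137 138
  137 136 138 139]
 [144 147 143 144 142 142 143 140 138 137 139 141 139 140 137 136 140 141
  138 138 136 138]
 [146 146 143 144 145 144 144 145 142 142 143 141 141 142 137 140 138 137
  138 136 138 138]
 [145 146 147 143 145 144 142 142 142 141 141 142 138 139 135 140 137 141
  139 139 137 138]]
```

```bash
python3 - <<'E'
from edges import *
t=load("top0");g=cv2.cvtColor(t.im,cv2.COLOR_BGR2GRAY).astype(float)
def spot(g,u,v,r,ref):
    vv,uu=np.mgrid[v-r:v+r+1,u-r:u+r+1];w=np.clip(ref-g[v-r:v+r+1,u-r:u+r+1],0,None);return (w*uu).sum()/w.sum(),(w*vv).sum()/w.sum()
st=spot(g,304,222,3,225);print("socket top",st)
# outer ring ellipse of knob: bright mask
C=np.array([533.38,119.09]);a=np.radians(-13.39);X=np.array([np.cos(a),np.sin(a)]);Y=np.array([-X[1],X[0]])
P=t.plane([st],125.9)[0];print("knob face",P,"stand frame",(P[:2]-C)@X,(P[:2]-C)@Y)
zax=np.r_[-.5*X,.866];blk=P-47.25*zax;print("block",blk,"stand fr",(blk[:2]-C)@X,(blk[:2]-C)@Y)
s=load("side0");gs=cv2.cvtColor(s.im,cv2.COLOR_BGR2GRAY).astype(float)
ss=spot(gs,326,223,2,195);print("socket side",ss, s.proj(P))
# side camera bias: project base corners
r=fitrect(t,g,(533,117),190,110,-13.2,14,half=8);rs=fitrect(s,gs,(533,117),190,110,-13.2,14,half=8)
W=np.c_[r[5],[14]*4];Ws=np.c_[rs[5],[14]*4]
print(np.round(s.proj(Ws)-s.proj(W),2))
E
```

```text
socket top (np.float64(303.99753086419753), np.float64(222.56543209876543))
knob face [545.35806638 116.8437515  125.9       ] stand frame 12.172640346995744 0.5886708970862653
block [568.34085172 111.37271845  84.9815    ] stand fr 35.797640346995784 0.5886708970862721
socket side (np.float64(326.275), np.float64(223.07916666666668)) [[326.2981912  224.33393885]]
[[ 0.42 -1.  ]
 [ 0.91 -0.28]
 [ 1.25 -0.83]
 [ 0.21 -0.89]]
```

```bash
cat > g.py <<'E'
from h import *
from rig import bot
yaw_c=np.radians(-13.39)
Xs=np.array([np.cos(yaw_c),np.sin(yaw_c),0]);Zw=np.array([0,0,1.])
C=np.array([568.3,111.2,85.])            # clamp block centre
s30,c30=.5,np.sqrt(.75)
xc=-c30*Xs-s30*Zw; zc=-s30*Xs+c30*Zw; yc=np.cross(zc,xc)
Rc=np.c_[xc,yc,zc]                        # clamp frame
ya=np.radians(-1.05)
xp=-np.array([np.cos(ya),np.sin(ya),0]);yp=np.cross(Zw,xp);Rp=np.c_[xp,yp,Zw]
P0=np.array([555.3,-171.3,50.])          # probe origin at rest
GX=-45.
def tool(Rf,s): # tool attitude from a probe-like frame
    return np.c_[s*Rf[:,1],-Rf[:,2],-s*Rf[:,0]]
E
python3 - <<'E'
from g import *
print(np.round(q2R(bot.read_state()["tool_rot"]),3))
for s in(1,-1):
    for n,p,Rf in(("hover",P0+Rp@[GX,0,90],Rp),("grasp",P0+Rp@[GX,0,0],Rp),("lift",P0+Rp@[GX,0,130],Rp),("pre",C+Rc@[-95+GX,0,0],Rc),("home",C+Rc@[-14+GX,0,-1],Rc)):
        q=bot.ik(p,R2q(tool(Rf,s)));print(s,n,np.round(p,1),None if q is None else np.round(q,2))
    for b in np.arange(-180,181,45):
        Rk=Rc@R.from_euler('z',b,degrees=True).as_matrix()
        q=bot.ik(C+Rc@[0,0,40],R2q(tool(Rk,s)));print(s,b,None if q is None else np.round(q,2))
E
```

```text
[[ 0.385 -0.001 -0.923]
 [ 0.923 -0.001  0.385]
 [-0.001 -1.     0.   ]]
1 hover [ 600.3 -172.1  140. ] [-0.34  0.57  1.41 -0.    1.17  1.25]
1 grasp [ 600.3 -172.1   50. ] [-0.34  0.68  1.45 -0.    1.    1.25]
1 lift [ 600.3 -172.1  180. ] [-0.34  0.53  1.37 -0.    1.24  1.25]
1 pre [686.2  83.1 155. ] [ 0.12  0.51  1.54 -0.31  0.62  2.14]
1 home [618.5  99.3 113.6] [ 0.17  0.45  1.75 -0.43  0.5   2.31]
1 -180 [ 0.23  0.32  1.92 -0.51  0.48 -0.7 ]
1 -135 [ 0.23  0.32  1.92 -0.51  0.48 -1.49]
1 -90 [ 0.23  0.32  1.92 -0.51  0.48 -2.27]
1 -45 None
1 0 [ 0.23  0.32  1.92 -0.51  0.48  2.44]
1 45 [ 0.23  0.32  1.92 -0.51  0.48  1.65]
1 90 [ 0.23  0.32  1.92 -0.51  0.48  0.87]
1 135 [ 0.23  0.32  1.92 -0.51  0.48  0.08]
1 180 [ 0.23  0.32  1.92 -0.51  0.48 -0.7 ]
-1 hover [ 600.3 -172.1  140. ] [-0.34  0.57  1.41 -0.    1.17 -1.89]
-1 grasp [ 600.3 -172.1   50. ] [-0.34  0.68  1.45 -0.    1.   -1.89]
-1 lift [ 600.3 -172.1  180. ] [-0.34  0.53  1.37 -0.    1.24 -1.89]
-1 pre [686.2  83.1 155. ] [ 0.12  0.51  1.54 -0.31  0.62 -1.01]
-1 home [618.5  99.3 113.6] [ 0.17  0.45  1.75 -0.43  0.5  -0.84]
-1 -180 [ 0.23  0.32  1.92 -0.51  0.48  2.44]
-1 -135 [ 0.23  0.32  1.92 -0.51  0.48  1.65]
-1 -90 [ 0.23  0.32  1.92 -0.51  0.48  0.87]
-1 -45 [ 0.23  0.32  1.92 -0.51  0.48  0.08]
-1 0 [ 0.23  0.32  1.92 -0.51  0.48 -0.7 ]
-1 45 [ 0.23  0.32  1.92 -0.51  0.48 -1.49]
-1 90 [ 0.23  0.32  1.92 -0.51  0.48 -2.27]
-1 135 None
-1 180 [ 0.23  0.32  1.92 -0.51  0.48  2.44]
```

```bash
python3 - <<'E'
from g import *
s=-1;q=R2q(tool(Rp,s))
bot.move_to(P0+Rp@[GX,0,130],q)
bot.move_gripper(50,40)
bot.servo_line(P0+Rp@[GX,0,0],speed=120)
st=bot.read_state();print(st["clock"],st["ee_pos"],st["ft_force"])
bot.move_gripper(0,40)
st=bot.read_state();print(st["clock"],st["ee_pos"],st["ft_force"],st["moment"],st["grip_width"])
print(np.round(q2R(st["tool_rot"])-tool(Rp,s),4))
c=bot.read_camera("top");np.savez("pics/top1.npz",**c);d=bot.read_camera("side");np.savez("pics/side1.npz",**d)
f=lambda im,x,y,w,h,k:cv2.resize(im[y:y+h,x:x+w],None,fx=k,fy=k,interpolation=cv2.INTER_CUBIC)
cv2.imwrite("pics/g1.png",np.hstack([f(c["image"],370,150,100,120,4),f(d["image"],340,260,100,120,4)]))
E
```

```text
4.55 [ 600.67300044 -172.2770016    50.83471295] [ 0.22655319 -0.46672997  0.70539604]
4.975 [ 600.49001485 -172.17852733   50.41879687] [-0.9899615   0.4016094   3.71777172] [0.05242643 0.12069146 0.02367074] 12.554333645417076
[[-0.0001  0.0006 -0.    ]
 [ 0.     -0.0002 -0.0001]
 [-0.0002  0.     -0.0007]]
```

View pics/g1.png

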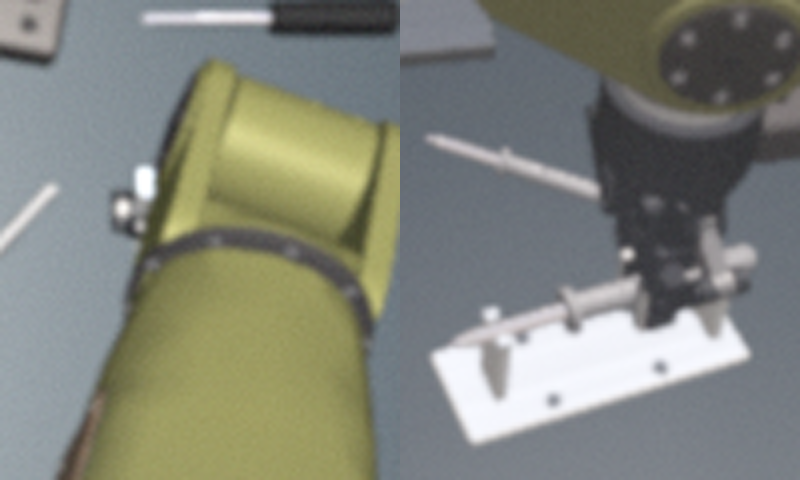

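Grip is good (12.6 mm on the handle, tiny lateral force). Next I lift and go to the pre-insertion pose.

```bash
cat >> g.py <<'E'
S=-1; OFF=np.array([-45.2,0,.42])   # TCP in probe frame
def go(x,y=0,z=0,**k): # put probe origin at clamp (x,y,z), by line
    return bot.servo_line(C+Rc@(np.array([x,y,z])+OFF),R2q(tool(Rc,S)),**k)
def probe_c(st=None): # probe origin in the clamp frame from state
    st=st or bot.read_state();Rt=q2R(st["tool_rot"]);Rpr=np.c_[S*Rt[:,0],0*Rt[:,0],-Rt[:,1]];Rpr[:,0]=-S*Rt[:,2];Rpr[:,1]=S*Rt[:,0]
    return Rc.T@(np.array(st["ee_pos"])-Rpr@OFF-C), R.from_matrix(Rc.T@Rpr).as_rotvec(degrees=True)
E
python3 - <<'E'
from g import *
bot.servo_line(P0+Rp@[GX,0,120],speed=150)
st=bot.read_state();print(st["clock"],st["ee_pos"],st["ft_force"],st["grip_width"])
bot.move_to(C+Rc@(np.array([-95,0,0])+OFF),R2q(tool(Rc,S)))
bot.dwell(.2)
st=bot.read_state();print(st["clock"],st["ft_force"],st["moment"],probe_c(st))
d=bot.read_camera("side");np.savez("pics/side2.npz",**d);c=bot.read_camera("top");np.savez("pics/top2.npz",**c)
f=lambda im,x,y,w,h,k:cv2.resize(im[y:y+h,x:x+w],None,fx=k,fy=k,interpolation=cv2.INTER_CUBIC)
cv2.imwrite("pics/p2.png",np.hstack([f(d["image"],300,170,100,120,5)[:600],cv2.resize(c["image"][150:300,260:335],(300,600))]))
E
```

```text
6.025 [ 599.86236058 -171.96225513  168.81026595] [-0.43077067 -0.36542968 -0.79130569] 12.856021091861663
7.275 [ 0.44088618  0.29868072 -1.10829302] [0.08083154 0.32490533 0.02344429] (array([-95.4070528 ,   1.13262365,  -0.22144864]), array([ 0.05783736, -0.01438996, -0.06739193]))
```

View pics/p2.png

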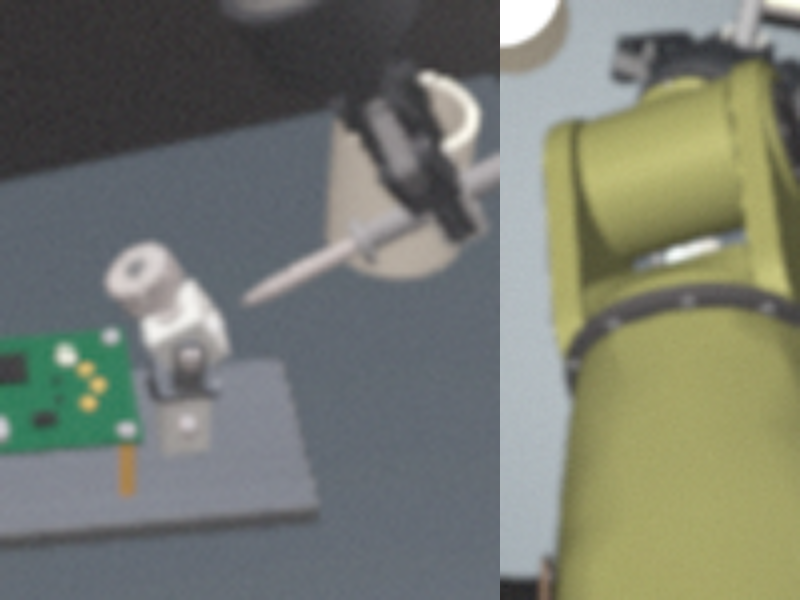

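Side view: probe tip at about px (349,230), just uphill of the block at (335,232); the top view is blocked by the arm. I'll compare these with the predicted projections.

```bash
python3 - <<'E'
from g import *
for i in range(3):
    st=bot.read_state();p,r=probe_c(st);print(st["clock"],np.round(p,2),np.round(r,2),np.round(st["qvel"],3));bot.dwell(.1)
s=load("side2")
for n,v in(("tip",p+[62,0,0]),("guard front",p),("block",[0,0,0]),("knobface",[0,0,47.25]),("hEnd",p+[-105,0,0])):
    print(n,np.round(s.proj(C+Rc@np.array(v)),2))
g=cv2.cvtColor(s.im,cv2.COLOR_BGR2GRAY)
print(g[222:236,343:362])
E
```

```text
7.375 [-95.25   0.77  -0.14] [ 0.04 -0.01 -0.05] [ 0.006 -0.     0.004 -0.001 -0.     0.002]
7.475 [-9.516e+01  4.300e-01 -5.000e-02] [ 0.02 -0.   -0.03] [ 0.006 -0.001 -0.001 -0.002 -0.002  0.001]
7.575 [-9.507e+01  2.100e-01 -2.000e-02] [ 0.01 -0.   -0.01] [ 0.003 -0.001 -0.    -0.001  0.001  0.001]
tip [[348.13 230.68]]
guard front [[371.2  218.78]]
block [[336.08 236.82]]
knobface [[326.31 224.38]]
hEnd [[411.86 197.81]]
[[102 100 102 103 101 102 103 102 100 102 103 102 101 101 108 127 148 174
  193]
 [104 104 101 101 104  99 103 103 102 104 103 103 108 116 137 170 191 195
  195]
 [102 103 100 101 105 101 101 102 100 101 105 116 135 155 173 191 195 187
  174]
 [103 101 102 101 101 101 101 103 104 110 132 151 172 187 189 185 175 158
  141]
 [104 102 102 101 103 102 100 106 118 142 167 185 189 185 173 158 139 125
  115]
 [102 103 103 102 103 104 107 125 151 172 183 184 174 156 143 127 115 108
  104]
 [101 103 102 103 103 110 132 155 171 172 166 155 143 128 117 110 105 104
  102]
 [102 102 105 103 108 122 150 166 159 149 135 124 115 110 104 101 103 103
  102]
 [109 101 103 104 107 121 135 139 129 120 113 108 103 104 103 103 103 102
  104]
 [130 107 102 105 106 111 114 111 107 105 104 102 102 105 101 104 103 102
  101]
 [167 121 103 103 103 101 104 102 102 106 103 102 105 102 101 103 102 104
  105]
 [197 143 108 105 104 104 101 105 103 102 104 104 105 103 103 103 100 102
  103]
 [214 168 117 102 102 102 103 102 103 104 102 102  99 103 105 104 104 104
  104]
 [215 175 123 104 103 103 102 104 105 101 102 103 100 105 100 103 104 103
  105]]
```

The knob and the probe axis share the same side-camera offset (-1.25 vs -1.3 px), so they are aligned. Now a guarded entry.

```bash
python3 - <<'E'
from g import *
def rep(n):
    st=bot.read_state();p,r=probe_c(st);print(n,round(st["clock"],2),"p",np.round(p,2),"rot",np.round(r,2),"F_c",np.round(Rc.T@st["ft_force"],2),"M_c",np.round(Rc.T@st["moment"],3),st["grip_width"].round(2))
rep("start")
for x in(-78,-70,-64,-56):
    h=go(x,speed=25,until_force=8);rep((x,h))
    if h:break
E
```

```text
Traceback (most recent call last):
AttributeError: 'float' object has no attribute 'round'
```

```bash
cat >> g.py <<'E'
def rep(n):
    st=bot.read_state();p,r=probe_c(st);print(n,round(st["clock"],2),"p",np.round(p,2),"rot",np.round(r,2),"F_c",np.round(Rc.T@st["ft_force"],2),"M_c",np.round(Rc.T@st["moment"],3),round(float(st["grip_width"]),2));return p
E
python3 - <<'E'
from g import *
rep("start")
for x in(-78,-70,-64,-56):
    h=go(x,speed=25,until_force=8);rep((x,h))
    if h:break
E
```

```text
start 7.67 p [-9.501e+01  4.000e-02 -1.000e-02] rot [ 0. -0. -0.] F_c [ 0.56  0.68 -1.27] M_c [-0.003 -0.295  0.032] 12.54
(-78, False) 8.51 p [-7.815e+01 -4.000e-02  6.000e-02] rot [-0.01  0.01 -0.  ] F_c [ 0.38  0.06 -0.16] M_c [ 0.016 -0.297  0.023] 12.61
(-70, False) 8.97 p [-6.994e+01 -2.000e-02  2.000e-02] rot [-0. -0.  0.] F_c [ 0.93  0.01 -0.95] M_c [ 0.045 -0.268  0.018] 12.89
(-64, False) 9.37 p [-6.39e+01 -3.00e-02  2.00e-02] rot [-0.   -0.01  0.  ] F_c [-0.65  0.1  -0.82] M_c [ 0.04  -0.294 -0.007] 12.76
(-56, False) 9.83 p [-5.594e+01 -4.000e-02  1.000e-02] rot [-0. -0.  0.] F_c [ 0.06 -0.35 -0.75] M_c [ 0.045 -0.248 -0.075] 12.37
```

The tip is in the eye with almost no force. I'll continue to contact.

```bash
python3 - <<'E'
from g import *
for x in(-48,-40,-32,-25,-19):
    h=go(x,speed=30,until_force=10);rep((x,h))
    if h:break
else:
    h=go(-11,speed=12,until_force=10);rep((-11,h))
d=bot.read_camera("side");np.savez("pics/side3.npz",**d)
cv2.imwrite("pics/p3.png",cv2.resize(d["image"][180:280,290:420],None,fx=6,fy=6,interpolation=cv2.INTER_CUBIC))
E
```

```text
(-48, False) 10.25 p [-4.791e+01 -0.000e+00  3.000e-02] rot [-0.   -0.    0.01] F_c [ 0.28 -1.53 -0.09] M_c [-0.049 -0.301 -0.045] 12.6
(-40, False) 10.67 p [-3.989e+01 -3.000e-02  2.000e-02] rot [-0.   -0.01  0.01] F_c [ 0.46  0.61 -0.08] M_c [-0.024 -0.288  0.031] 12.88
(-32, False) 11.08 p [-3.19e+01 -3.00e-02  3.00e-02] rot [-0.   -0.    0.01] F_c [ 0.65  0.43 -1.27] M_c [-0.018 -0.241  0.019] 12.56
(-25, False) 11.47 p [-2.485e+01 -5.000e-02  2.000e-02] rot [-0.   -0.01  0.01] F_c [ 0.83  0.65 -0.63] M_c [-0.011 -0.278 -0.018] 12.56
(-19, False) 11.82 p [-18.85  -0.02   0.02] rot [-0.   -0.01  0.01] F_c [ 0.6  -0.4  -1.13] M_c [-0.031 -0.318  0.01 ] 12.25
(-11, True) 12.27 p [-15.59  -0.09   0.03] rot [-0.05  0.15  0.01] F_c [-4.32  0.29 -1.61] M_c [ 0.045  0.332 -0.018] 12.65
```

View pics/p3.png

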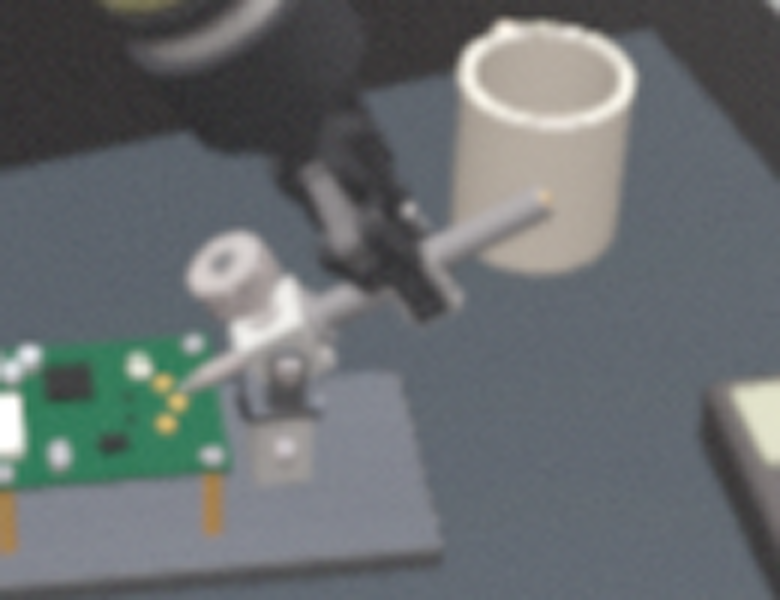

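The guard appears to touch the block at px ≈(343,232), at x = -15.6 by my estimate. I'll settle it 1 mm lower and push again to confirm.

```bash
python3 - <<'E'
from g import *
go(-16.2,0,-.9,speed=10);rep("low")
h=go(-9,0,-.9,speed=10,until_force=15);rep(h)
bot.dwell(.3);rep("d")
E
```

```text
low 12.61 p [-15.82   0.08  -1.09] rot [ 0.02 -0.05  0.  ] F_c [ 0.2   0.19 -0.31] M_c [ 0.014 -0.342 -0.013] 12.84
True 13.01 p [-15.62  -0.14  -0.76] rot [-0.08  0.24 -0.  ] F_c [-3.45  0.16 -1.83] M_c [0.058 0.306 0.029] 12.45
d 13.31 p [-15.57  -0.09  -0.89] rot [-0.07  0.22 -0.  ] F_c [-6.15 -0.02 -2.55] M_c [ 0.014  0.52  -0.05 ] 12.34
```

```bash
python3 - <<'E'
from g import *
bot.move_gripper(40);rep("open")
p,_=probe_c();go(p[0],p[1],70,speed=120);rep("up")
print(bot.read_state()["ee_pos"])
d=bot.read_camera("side");np.savez("pics/side4.npz",**d)
cv2.imwrite("pics/p4.png",cv2.resize(d["image"][180:280,290:420],None,fx=6,fy=6,interpolation=cv2.INTER_CUBIC))
E
```

```text
open 13.68 p [-14.69   0.02  -1.09] rot [-0.03  0.12  0.01] F_c [0.06 0.19 0.28] M_c [-0.056 -0.258 -0.007] 39.87
up 14.43 p [-14.43   0.11  69.59] rot [ 0.01 -0.03  0.01] F_c [-0.06  0.05 -0.52] M_c [ 0.022 -0.253  0.037] 40.04
[584.46991564 107.23986948 175.43205765]
```

View pics/p4.png

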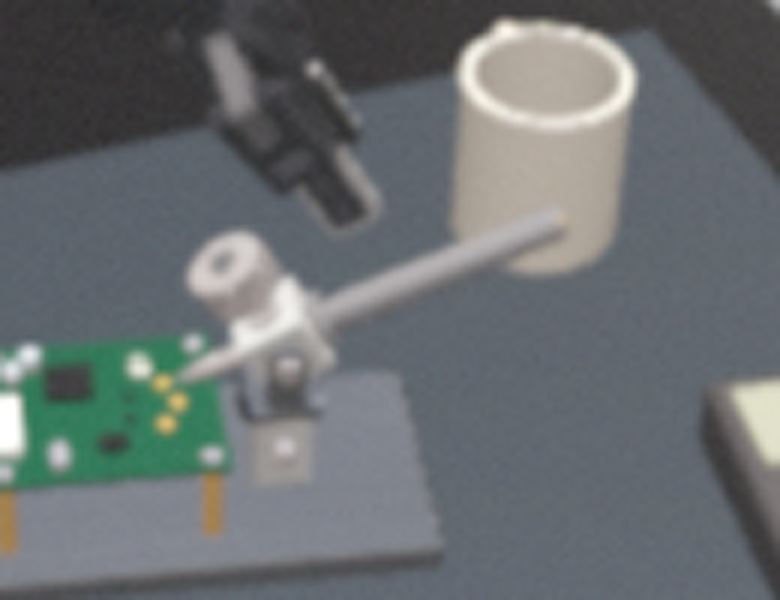

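As expected the tail sags a little with the shank loose in the eye. Now the knob: approach at joint 6 ≈ -2.4 so most of the turning range lies ahead.

```bash
cat >> g.py <<'E'
def ktool(b):
    return tool(Rc@R.from_euler('z',b).as_matrix(),S)
def kpose(b,z,x=0,y=0): return C+Rc@np.array([x,y,z]),R2q(ktool(b))
def krep(n):
    st=bot.read_state();Rt=q2R(st["tool_rot"]);p=Rc.T@(np.array(st["ee_pos"])-C)
    print(n,round(st["clock"],2),"tcp_c",np.round(p,2),"q6",round(float(st["joint_positions"][5]),3),"F_c",np.round(Rc.T@st["ft_force"],1),"M_c",np.round(Rc.T@st["moment"],2),"w",round(float(st["grip_width"]),2));return st
E
python3 - <<'E'
from g import *
b=np.radians(98)
bot.move_to(*kpose(b,88));bot.move_gripper(50)
krep("above")
h=bot.servo_line(kpose(b,41)[0],speed=80,until_force=12);bot.dwell(.3);krep(h)
bot.move_gripper(0,40);krep("closed");bot.dwell(.2);krep("closed")
d=bot.read_camera("side")
cv2.imwrite("pics/p5.png",cv2.resize(d["image"][160:260,280:410],None,fx=6,fy=6,interpolation=cv2.INTER_CUBIC))
E
```

```text
above 16.14 tcp_c [-4.000e-02 -0.000e+00  8.796e+01] q6 -2.455 F_c [-0.2  0.   0.5] M_c [-0.02 -0.28  0.02] w 49.99
False 17.18 tcp_c [-0.2  -0.1  41.33] q6 -2.413 F_c [-0.1 -0.6 -0.1] M_c [-0.   -0.24  0.  ] w 49.92
closed 17.49 tcp_c [-0.56 -0.15 41.4 ] q6 -2.413 F_c [-1.4  1.4  6.3] M_c [ 0.09 -0.1   0.02] w 28.48
closed 17.69 tcp_c [-0.52 -0.12 41.38] q6 -2.413 F_c [-1.   0.8  5.9] M_c [ 0.17 -0.12 -0.02] w 28.95
```

View pics/p5.png

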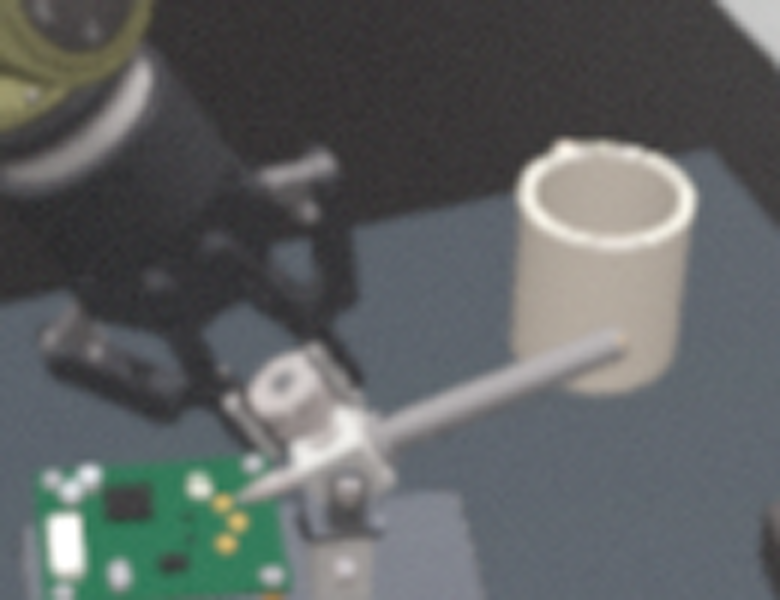

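```bash
python3 - <<'E'
from g import *
b=np.radians(98);z=41.3
kx=-.6
for i in range(4):
    b-=.5;z-=.5*.796
    bot.move_to(*kpose(b,z,kx,0));krep(i)
E
```

```text
0 18.29 tcp_c [-0.5  -0.07 41.  ] q6 -1.918 F_c [ 2.4 -0.8  5.7] M_c [-0.21 -0.65 -0.07] w 28.75
1 18.84 tcp_c [-0.4  -0.17 40.58] q6 -1.416 F_c [ 3.4 -1.6  5.1] M_c [-0.37 -0.82 -0.06] w 28.59
2 19.39 tcp_c [-0.38 -0.27 40.19] q6 -0.916 F_c [ 3.6 -2.9  6.1] M_c [-0.56 -0.87 -0.04] w 28.36
3 19.94 tcp_c [-0.36 -0.38 39.79] q6 -0.416 F_c [ 3.6 -5.1  5.1] M_c [-0.65 -0.89 -0.06] w 28.56
```

```bash
python3 - <<'E'
from g import *
b=np.radians(98)-2;z=41.3-2*.796
for i in range(9):
    d=.4 if i<4 else .25
    if b-d<np.radians(-183): print("range");break
    b-=d;z-=d*.796
    bot.move_to(*kpose(b,z,-.3,-.45));st=krep((i,round(b,3)))
    if abs((Rc.T@st["moment"])[2])>.25: print("stop");break
E
```

```text
(0, np.float64(-0.69)) 20.41 tcp_c [-0.38 -0.56 39.47] q6 -0.016 F_c [ 1.4 -1.6  4.8] M_c [-0.29 -0.47 -0.11] w 28.66
(1, np.float64(-1.09)) 20.88 tcp_c [-0.46 -0.58 39.17] q6 0.383 F_c [ 1.5 -2.5  5.5] M_c [-0.46 -0.45 -0.03] w 28.65
(2, np.float64(-1.49)) 21.34 tcp_c [-0.52 -0.6  38.85] q6 0.783 F_c [ 0.5 -3.   5.5] M_c [-0.55 -0.25 -0.07] w 28.82
(3, np.float64(-1.89)) 21.81 tcp_c [-0.58 -0.58 38.53] q6 1.183 F_c [-1.2 -2.1  5.1] M_c [-0.56 -0.04 -0.03] w 28.65
(4, np.float64(-2.14)) 22.16 tcp_c [-0.61 -0.52 38.33] q6 1.432 F_c [-2.2 -2.8  3.8] M_c [-0.48  0.1  -0.05] w 28.84
(5, np.float64(-2.39)) 22.51 tcp_c [-0.62 -0.46 38.12] q6 1.682 F_c [-3.3 -2.4  3.5] M_c [-0.34  0.3   0.15] w 28.47
(6, np.float64(-2.64)) 22.86 tcp_c [-0.16 -0.22 37.8 ] q6 1.934 F_c [-3.3 -0.7  5.2] M_c [-0.06 -0.02  0.49] w 28.57
stop
```

Hard stop felt (Mz to 0.5 N m) after ~4.3 rad. The sag may have held the guard slightly off, so I'll back off a little, seat the probe from its tail, then tighten for good.

```bash
python3 - <<'E'
from g import *
bot.move_to(*kpose(-2.1,38.3,-.4,-.4));krep("backed")
bot.move_gripper(50);krep("open")
bot.servo_line(kpose(-2.1,88,-.4,-.4)[0],speed=120)
d=bot.read_camera("side");np.savez("pics/side6.npz",**d)
bot.move_to(*kpose(0,70,-155,0));bot.move_gripper(0)
krep("behind")
bot.servo_line(kpose(0,11,-150,0)[0],speed=120);bot.dwell(.2);krep("down")
h=bot.servo_line(kpose(0,11,-120,0)[0],speed=20,until_force=5);krep(h)
e=bot.read_camera("side")
f=lambda im:cv2.resize(im[180:280,290:420],None,fx=3,fy=3,interpolation=cv2.INTER_CUBIC)
cv2.imwrite("pics/p6.png",np.hstack([f(d["image"]),f(e["image"])]))
E
```

```text
backed 23.44 tcp_c [-0.33 -0.12 38.23] q6 1.4 F_c [-2.2  0.2  4.8] M_c [0.26 0.11 0.06] w 28.75
open 23.78 tcp_c [-0.07 -0.3  38.11] q6 1.4 F_c [-0.8  0.7 -0.8] M_c [-0.03 -0.24  0.  ] w 50.02
behind 26.99 tcp_c [-155.01    0.     70.01] q6 -1.04 F_c [-0.3  0.2 -0.1] M_c [-0.02 -0.31 -0.04] w -0.17
down 27.83 tcp_c [-150.58   -0.16   11.85] q6 -1.024 F_c [0.4 0.3 0.4] M_c [ 0.03 -0.28 -0.02] w -0.05
True 28.81 tcp_c [-130.61   -0.14   11.16] q6 -0.99 F_c [-4.4  1.   0.1] M_c [ 0.02  0.5  -0.02] w 0.45
```

View pics/p6.png

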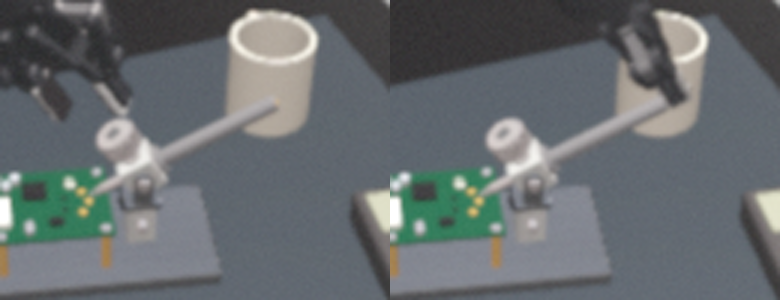

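```bash
python3 - <<'E'
from g import *
for F in(6,8):
    h=bot.servo_line(kpose(0,11,-118,0)[0],speed=15,until_force=F);krep((F,h));bot.dwell(.15);krep("d")
E
```

```text
(6, True) 29.13 tcp_c [-1.3058e+02 -9.0000e-02  1.1090e+01] q6 -0.989 F_c [-2.6 -0.   1.8] M_c [ 0.03  0.23 -0.  ] w 0.01
d 29.28 tcp_c [-1.3061e+02 -7.0000e-02  1.1010e+01] q6 -0.989 F_c [-2.1 -0.5  0.9] M_c [ 0.04  0.24 -0.01] w 0.04
(8, True) 29.61 tcp_c [-130.53   -0.2    11.47] q6 -0.986 F_c [-3.3  0.5  0.6] M_c [ 0.03  0.31 -0.  ] w -0.03
d 29.76 tcp_c [-130.56   -0.14   11.35] q6 -0.987 F_c [-4.1  0.1  0.2] M_c [0.03 0.24 0.06] w -0.12
```

The tail doesn't move under 8 N, so the guard is seated. Final tightening.

```bash
python3 - <<'E'
from g import *
bot.servo_line(kpose(0,11,-150,0)[0],speed=100)
bot.servo_line(kpose(0,70,-150,0)[0],speed=150)
b=.3
bot.move_to(*kpose(b,88,-.4,-.3));bot.move_gripper(50)
bot.servo_line(kpose(b,39,-.4,-.3)[0],speed=80,until_force=12);bot.dwell(.15);krep("at knob")
bot.move_gripper(0,60);krep("closed")
z=39
for i in range(8):
    b-=.15;z-=.15*.796
    bot.move_to(*kpose(b,z,-.4,-.3));st=krep((i,round(b,2)))
    if abs((Rc.T@st["moment"])[2])>.7: print("tight");break
E
```

```text
at knob 32.73 tcp_c [-0.69 -0.43 39.46] q6 -1.001 F_c [-0.2 -0.1 -0.4] M_c [-0.01 -0.23  0.08] w 49.82
closed 33.06 tcp_c [-0.62 -0.42 39.52] q6 -1.001 F_c [1.2 0.  9.6] M_c [ 0.08 -0.54  0.06] w 28.1
(0, 0.15) 33.33 tcp_c [-0.66 -0.47 39.42] q6 -0.85 F_c [ 2.  -0.   8.9] M_c [ 0.11 -0.51 -0.09] w 28.39
(1, 0.0) 33.59 tcp_c [-0.63 -0.42 39.27] q6 -0.7 F_c [0.8 1.3 8.5] M_c [ 0.16 -0.53 -0.04] w 28.02
(2, -0.15) 33.86 tcp_c [-0.63 -0.42 39.17] q6 -0.549 F_c [1.8 0.9 9.7] M_c [ 0.14 -0.54 -0.08] w 28.32
(3, -0.3) 34.12 tcp_c [-1.41 -0.15 39.1 ] q6 -0.4 F_c [-3.8  4.1  6.1] M_c [0.83 0.42 0.49] w 28.08
(4, -0.45) 34.39 tcp_c [-1.18 -0.25 39.01] q6 -0.25 F_c [-1.8  3.1  7.3] M_c [0.64 0.11 0.54] w 28.27
(5, -0.6) 34.66 tcp_c [-1.26 -0.04 38.89] q6 -0.099 F_c [-2.7  5.9  8.5] M_c [0.88 0.13 0.16] w 27.79
(6, -0.75) 34.92 tcp_c [-0.4  -0.71 38.75] q6 0.05 F_c [ 4.5 -0.6 11.1] M_c [-0.36 -0.83  0.89] w 28.08
tight
```

The hard stop came again after ~0.45 rad, and the pads then slipped on the knob. Now I release, back away and look.

```bash
python3 - <<'E'
from g import *
st=bot.read_state();p=Rc.T@(np.array(st["ee_pos"])-C)
bot.move_gripper(55);krep("open")
bot.servo_line(kpose(-.75,95,-.4,-.3)[0],speed=120);krep("up")
q=bot.read_state()["joint_positions"]
bot.move_joints([1.109,0.3,1.521,0,1.321,-0.067]);st=krep("away")
bot.dwell(.5)
c=bot.read_camera("top");np.savez("pics/top7.npz",**c);d=bot.read_camera("side");np.savez("pics/side7.npz",**d)
f=lambda im,x,y,w,h,k:cv2.resize(im[y:y+h,x:x+w],None,fx=k,fy=k,interpolation=cv2.INTER_CUBIC)
cv2.imwrite("pics/p7.png",np.hstack([f(c["image"],275,175,66,100,6),f(d["image"],305,205,66,100,6)]))
cv2.imwrite("pics/p7f.png",np.vstack([np.hstack([cv2.resize(x["image"],(400,300)) for x in(c,d)])]))
print(bot.read_state()["clock"])
E
```

```text
open 35.3 tcp_c [-0.48 -0.25 38.15] q6 0.05 F_c [-0.8 -0.4  0.1] M_c [-0.   -0.28  0.  ] w 54.87
up 35.92 tcp_c [-0.27 -0.24 94.69] q6 -0.001 F_c [ 0.3 -0.  -0.1] M_c [-0.05 -0.24  0.02] w 55.09
away 37.75 tcp_c [ 296.72 -302.73  361.77] q6 -0.067 F_c [0.3 0.8 0.4] M_c [-0.   -0.06  0.  ] w 55.23
38.35
```

View pics/p7.png

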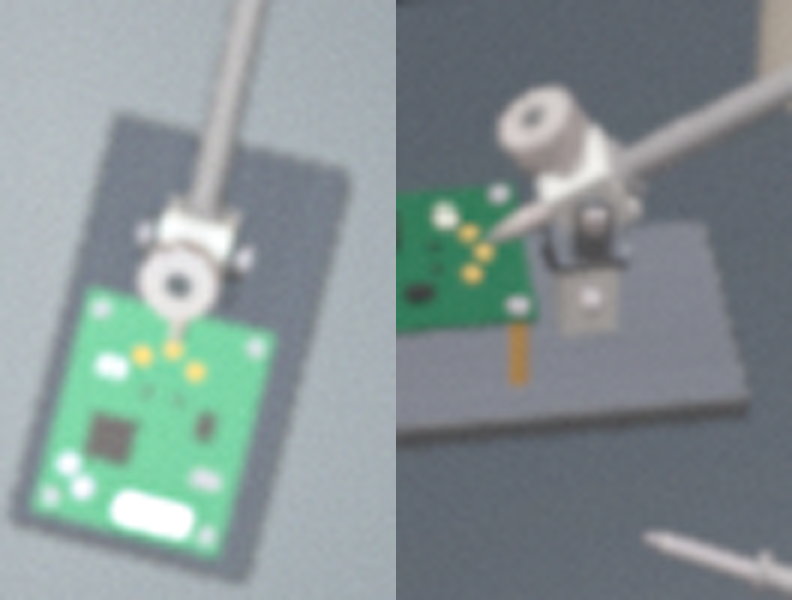

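View pics/p7f.png

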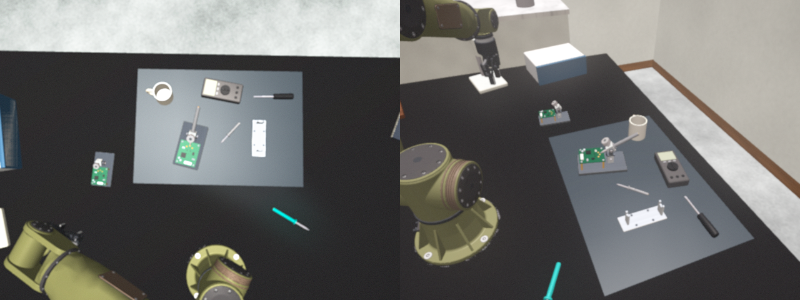

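Both views show the probe through the clamp with the other objects in place. I'll check tip, tail and knob numerically.

```bash
python3 - <<'E'
from g import *
def spot(g,u,v,r,ref):
    vv,uu=np.mgrid[v-r:v+r+1,u-r:u+r+1];w=np.clip(ref-g[v-r:v+r+1,u-r:u+r+1],0,None);return np.round([(w*uu).sum()/w.sum(),(w*vv).sum()/w.sum()],2)
for n,(u,v),r,ref in(("top",(304,222),3,225),("side",(326,223),2,195)):
    a=load(n+"0");b=load(n+"7")
    ga,gb=[cv2.cvtColor(x.im,cv2.COLOR_BGR2GRAY).astype(float) for x in(a,b)]
    K=lambda h:b.proj(C+Rc@np.array([0,0,h]))[0]
    print(n,"socket shift meas",spot(gb,u,v+1,r,ref)-spot(ga,u,v,r,ref),"expected for 3.3mm",np.round(K(44)-K(47.3),2))
    for m,x in(("tip",48),("guard",-14),("tail",-119)): print(m,np.round(b.proj(C+Rc@np.array([x-.6,-.3,-1])),1))
c=load("top7").im;d=load("side7").im
f=lambda im,x,y,w,h,k:cv2.resize(im[y:y+h,x:x+w],None,fx=k,fy=k,interpolation=cv2.INTER_NEAREST)
cv2.imwrite("pics/p8.png",np.hstack([f(c,290,165,45,75,8),f(d,315,190,55,75,8)]))
E
```

```text
top socket shift meas [ 0.26 -0.39] expected for 3.3mm [ 0.22 -0.5 ]
tip [[303.2 232.2]]
guard [[308.2 210.2]]
tail [[317.3 170.5]]
side socket shift meas [0.36 0.77] expected for 3.3mm [0.7  0.89]
tip [[319.4 245.7]]
guard [[341.5 234.3]]
tail [[380.6 214.1]]
```

View pics/p8.png

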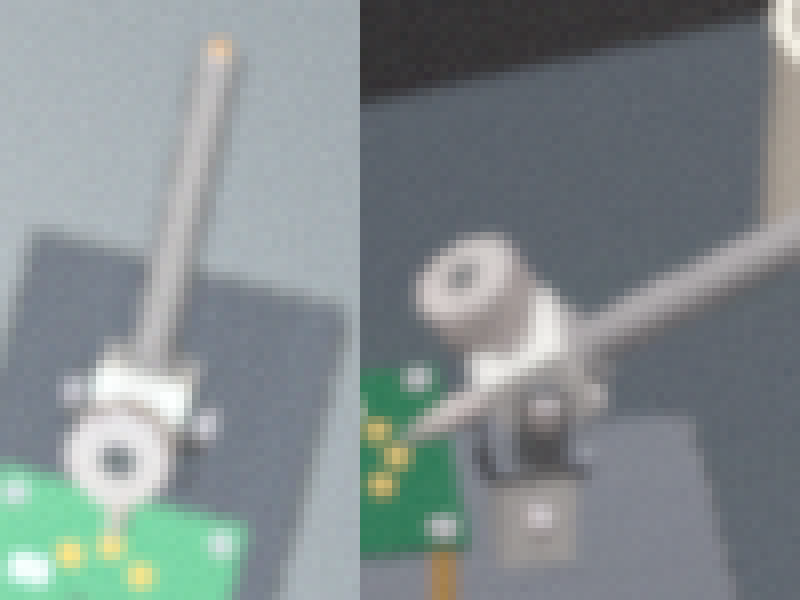

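The measurements agree: the tail is at (317,170) against (317.3,170.5) predicted, the tip is within 1 px, and the knob has dropped about 3 mm. I'm handing in.

```bash
python3 -c "
from rig import bot
print(bot.read_state()['clock']);print(bot.finish_job())"
```

```text
38.35
the job is handed in; nothing more can be done
None
```

The probe is mounted in the large stand and the job is handed in at 38.4 s of the 61 s allowed; no verdict came back.

**What I did:** I lifted the larger grey probe off its rest and slid the shank through the eye until the guard stopped against the block. After I let go, the tail sagged a little. I screwed the knob down to its stop (about 4.3 rad), backed it off about 0.35 rad and pressed on the tail to be sure the guard was seated. It did not move under 8 N. I then tightened the knob to the hard stop again, let go and drew the arm well clear.

**Last checks:**
- **Probe:** in the top view the tail was within about 0.5 px of where it should be. In the side view the tip was within about 1 px, after allowing for that camera's offset.
- **Knob:** in the top view it had dropped nearly the 3.3 mm expected. The side view showed a sideways shift of 0.36 px where 0.7 px was expected; its vertical shift agreed.
- **Other objects:** the multimeter, mug and screwdriver looked undisturbed in both views. I judged this by eye, not by measurement.

**What disagreed or is uncertain:**
- **Guard position:** the stop came about 1.6 mm earlier than my first position estimate predicted. It came at the same place both times I pushed. I put it down to camera calibration, since the knob also sat about 0.5 mm off my estimate.
- **Side camera:** it read about 1.3 px off (about 3.5 mm in height) throughout, so I used it only for comparing positions.
- **Knob grip:** the pads slipped on the knob at 0.5 to 0.9 N m. I took that as the hard stop and did not measure the tightness separately.

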